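# Walk a heavy mosaic panel into its drying place

## Task

Creep the heavy plaster mosaic panel forward, flat on the table, until its far edge sits snug and square against the wooden batten, between its two neighbours. Walk it there by pushing its two near corners in turn, left first, then right, then left and so on, letting the pushed corner get about 2 cm ahead of the other before changing sides, and bring it in straight at the end. Do not touch the freshly set glass tiles that overhang the middle of its near edge, and leave the two neighbouring panels where they are.

Things in the scene. Friction and masses are not known exactly. Their poses are not given: they have to be found in the camera images.
- panel: The panel to move: off-white plaster slab, stone mosaic on top, 120 mm deep (x), 220 wide (y), 24 thick, 0.6 to 0.9 kg, loose, too wide to grip. Origin: centre of its underside; x to its far edge, y left, z up. Starts 90-115 mm short of the batten, left corner up to 20 mm behind. Slides at 4 to 10 N; pushed at a corner it turns about a point some 90 mm beyond its centre.
- fringe: Six thin green glass tiles freshly set along the middle of the panel's near edge: 120 mm wide in all (60 to each side of the middle), 24 to 29 mm above the table, overhanging the near edge by 12 mm. They move with the panel; same origin and axes. Not to be touched: 50 mm of bare edge is left at each corner to push on.
- bay: Fixed pale wooden batten, 560 mm long (y), 28 thick (x), 22 high; two strips of yellow tape on the table run up to it, 128 mm to each side of its middle. Origin: middle of its near face, at table height; x through the batten, away from the robot; y left along it. The panel belongs with its far edge against this face, its middle in line with the origin.
- brace: Small wooden brace, 90 mm long by 16 mm, fixed to the batten's back, 100 mm right of its middle, set at exactly 45 degrees: its x axis is the bay's x turned 45 degrees towards the bay's y. Origin: on the table where it meets the batten. It only serves to measure which way the panel is turned.
- near_left (a point): The panel's near left corner, at half thickness (12 mm above the table); 60 mm nearer and 110 mm left of the panel's centre.
- near_right (a point): The panel's near right corner, likewise.
- far_left (a point): The panel's far left corner, at half thickness.
- far_right (a point): The panel's far right corner, at half thickness.
- left_panel: Neighbour left of the bay: smaller plaster panel with brick-red tiles, 120 mm deep by 100 mm wide by 20 mm thick, loose, close to the batten, its inner side 155 mm or more left of the bay's middle. Origin: centre of its underside. To be left alone.
- right_panel: Neighbour right of the bay: smaller wooden board with white and blue tiles, 130 mm deep by 90 mm wide by 20 mm thick, loose, close to the batten, its inner side 155 mm or more right of the bay's middle. Origin: centre of its underside. To be left alone.

How it is judged:
By the outcome, as a careful person would: the job done as asked, in the order asked, and still so for the second after the job is handed in, with the robot touching nothing.
It also fails if it takes over 64 s, if anything falls off the work surface, if the arm or the gripper's body presses on something with over 40 N, if the wrist force passes 120 N, or if a joint passes its speed limit or range.

## Robot

A 6-joint arm with a two-finger parallel gripper is mounted at the origin on the work surface. World frame = base frame: x ahead of the robot, y to its left, z up, the work surface at z = 0. Lengths are in m, angles in rad, forces in N, time in s.
With the tool pointing down it reaches from about 0.25 to 0.775 m from the base axis. Payload 4 kg.
Tool frame: the origin (TCP) lies between the finger pads; the fingertips stand 11 mm ahead of it and the grasp point (between the pads) lies 8 mm behind it; z points along the fingers, y is the line along which they close (so a half turn about z gives the same grasp; the last joint's range is limited). The gripper opens to 94 mm and grips with 3 to 60 N. Pads are 16 mm wide; open, the fingers measure 119 mm over their backs; the gripper's body (75 mm by 177 mm) begins 78 mm behind the grasp point.
Start: joints at [1.081, 0.087, 1.371, -0, 1.684, -0.103], TCP at [0.207, 0.509, 0.217] pointing down, gripper open.
Joint ranges: [-3.1, 3.1], [-0.76, 2.03], [0.27, 2.55], [-1.08, 4.22], [0.17, 2.65], [-2.57, 2.57]. Speed limits (rad/s): [2.79, 2.79, 3.14, 3.14, 3.14, 3.14].

## Interface

Orientations are given as a rotation vector (axis times angle).
In Python, from plant import get_state, get_image, job_done, trace, tip_of gives the robot as it stands. The module is installed in compiled form; this text tells all that it offers.
- The arm moves only by the tool apply_moves, never from a script. Its argument "steps" is a list of rows, each an object with "linear": the shift along the tool's x, y, z in m, a list of three; "turn": the turn about the tool's z in rad. In form: [{"linear": [x, y, z], "turn": turn}, ...]. A call has 1 to 20 rows; each row shifts and turns the commanded pose from where the row before left it, along the tool's axes as they then stand; what a row does not reach is not made up. A row lasts 1/12 s, in which the tool goes at most 41.7 mm and 7.16 degrees, less where a joint would pass 70% of its speed; a pose out of reach is approached as far as the arm can. A call is refused whole if a number of a shift passes 0.0417 or a number of a turn 0.125, either way. A call with a gripper value outside its range is refused whole. "hand" is the closure, from 0 (fully open) to 1 (shut), set as the call begins (left out, the last holds). The fingers move at their own pace and stop on an object; "newtons" is the grip in N (left out, the last holds). Time passes only in rows, so rows that do not move let the fingers close. It gives the time, the measured TCP pose, the force, the opening and the grip force at its end, in the units of the state.
- get_state(): the state, without advancing time (a new reading comes with each control period).
- get_image(name): name is "scene" or "top" or "wrist"; returns a dict with "img" (480x640x3 uint8, blue, green, red), "K" (3x3 intrinsics, pixels), "rvec" (rotation vector, rad) and "tvec" (3), from world to camera coordinates, as OpenCV has them; the wrist camera has in their place "hand_eye" (4x4, takes a point from camera to tool coordinates, whose origin is the TCP and whose axes are the flange's). Camera axes: x right, y down, z forward; pixel columns grow to the right and rows downward; lengths in m; the calibration is good to about 2 mm. The wrist camera is an equidistant fisheye: a pixel r from the principal point sees the ray r / f radians off the axis. A picture is of the moment at which its call begins: read the wrist's pose just before it. There is no depth.
- job_done(): hands the job in; it is judged then, once.
Trained networks look in the newest picture that a camera, given by its name, has taken for a name from the list of things; names that differ only in an ending like _2 or _b are one class to them, and where a whole thing is asked for, a point or a joint stands for the part that bears it (a point fixed in the world has none). Each returns a list of dicts, best first, with "score" (0 to 1); they miss things now and then, are a little off and sometimes report something else, mostly with a low value. They report only what shows in the picture. A call takes as long as a camera call.
- trace(query, camera): "region" (480x640 bool, what is visible of it).
- tip_of(query, camera): "position" ([x, y, z] in m, in the coordinates of the camera as it stood for that picture, good to about 4 mm: a listed point, or the origin of a listed thing).
The state is a dict: "clock": time; "joints": joint angles; "dq": joint speeds; "joint_torque": joint torques, N m; "ee_pos": TCP position; "ee_rot": TCP orientation; "wrist_force": force on the tool from outside, world axes, zero at the start; "torque": the same for the moment, N m; "gripper_width": finger opening in m; "finger_force": force on a finger pad.
Only numpy, scipy, OpenCV 4.12 (cv2) and the standard library are available. Lean on these libraries where they do the work, as an engineer would, in place of code of your own. Each camera call takes 0.05 s, during which the arm holds its last target. There are 200 camera calls.

## Working session

There is one attempt and no reset: what is moved stays moved. The work goes in short steps, Python scripts to look and compute and a tool call to move; the robot and the scene stay as the last step left them, time stands still between calls to the robot, and variables do not carry over. Pictures are saved under pics/ and viewed, at most 10 in all, crops included, and the job is handed in when it is done.

Besides the shell and the picture viewer there is one more tool, called as name(argument=value, ...), one argument or row to a line, values as JSON. apply_moves: Moves the arm, as the interface text tells. Its arguments: {"type":"object","properties":{"steps":{"type":"array","items":{"type":"object","properties":{"linear":{"type":"array","items":{"type":"number"}},"turn":{"type":"number"}}}},"hand":{"type":"number"},"newtons":{"type":"number"}},"required":["steps"]}

```bash
mkdir -p pics; ls
cat > h.py <<'E'
import numpy as np, cv2
from plant import *
def w(cam,img,p):
    R=cv2.Rodrigues(np.array(img["rvec"],float))[0]; return R.T@(np.array(p)-np.array(img["tvec"]).ravel())
def see(names,cams=("top","scene"),save=None):
    out={}
    for c in cams:
        im=get_image(c)
        if save: cv2.imwrite(f"pics/{save}_{c}.png",im["img"])
        for n in names:
            r=tip_of(n,c)
            if r: out[n,c]=w(c,im,r[0]["position"]); print(c,n,out[n,c].round(4),round(r[0]["score"],2))
            else: print(c,n,None)
    return out
E
python3 - <<'E'
from h import *
s=get_state(); print(s)
see(["panel","bay","brace","near_left","near_right","far_left","far_right","left_panel","right_panel"],save="a")
print(get_state()["clock"])
E
```

```text
pics
{'clock': 0.0, 'joints': array([ 1.08090825e+00,  8.79476925e-02,  1.37224967e+00, -1.99271235e-05,
        1.68361313e+00, -1.03101274e-01]), 'dq': array([ 0.00158601,  0.00122166,  0.00057614,  0.00052689, -0.00195096,
       -0.00141197]), 'joint_torque': array([ 2.73515470e-04, -3.40177453e+01, -3.02431548e+01,  7.16200517e-02,
        3.29431356e-02, -1.60956047e-04]), 'ee_pos': array([0.20722731, 0.50889233, 0.21531049]), 'ee_rot': array([-0.6036653 , -3.08240643,  0.00334019]), 'wrist_force': array([0.08908012, 0.4392397 , 0.05330641]), 'torque': array([ 0.0429275 , -0.00958804, -0.00606417]), 'finger_force': 0.0, 'gripper_width': 0.09358141543473618}
top panel [ 5.538e-01 -6.060e-02 -4.000e-04] 0.61
top bay [ 7.017e-01 -7.060e-02  2.000e-04] 0.79
top brace [ 0.7326 -0.1717 -0.0028] 0.83
top near_left [0.4935 0.0443 0.0123] 0.76
top near_right [ 0.5025 -0.1677  0.0082] 0.82
top far_left [0.6131 0.0482 0.0113] 0.94
top far_right [ 0.6184 -0.1736  0.0094] 0.62
top left_panel [ 0.6523  0.1538 -0.0013] 0.56
top right_panel [ 0.631  -0.2791 -0.003 ] 0.63
scene panel [ 0.5596 -0.0662  0.0028] 0.94
scene bay [ 0.7074 -0.0681 -0.0022] 0.69
scene brace [ 0.7324 -0.1772  0.0013] 0.62
scene near_left [0.4921 0.0446 0.0117] 0.57
scene near_right [ 0.4969 -0.1751  0.0131] 0.81
scene far_left [ 0.4991 -0.1738  0.0133] 0.72
scene far_right [ 0.6219 -0.1754  0.0118] 0.56
scene left_panel [0.6537 0.1479 0.0018] 0.69
scene right_panel None
1.0
```

View pictures.

View pics/a_top.png

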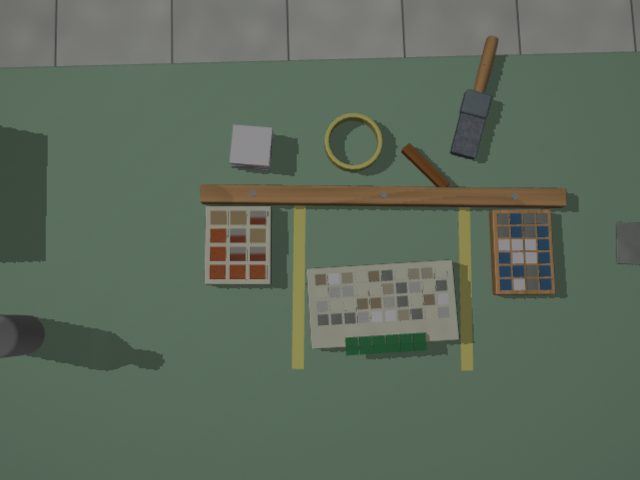

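View pics/a_scene.png

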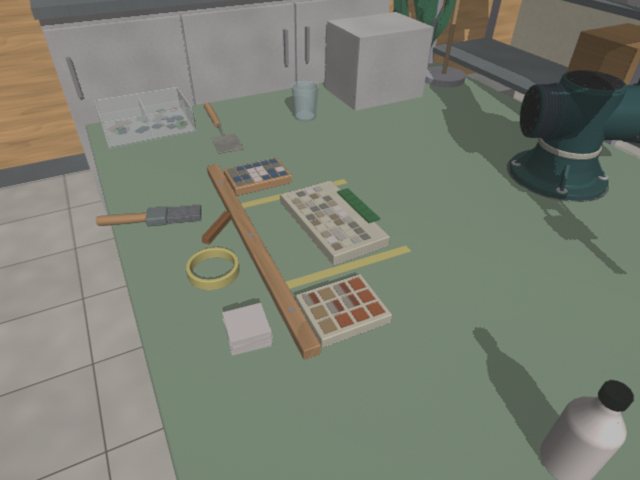

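```bash
cat >> h.py <<'E'
def toplane(im,uv,z):
    R=cv2.Rodrigues(np.array(im["rvec"],float))[0]; t=np.array(im["tvec"]).ravel(); C=-R.T@t
    uv=np.atleast_2d(np.array(uv,float)); d=np.c_[uv,np.ones(len(uv))]@np.linalg.inv(im["K"]).T@R
    return (C+d*((z-C[2])/d[:,2])[:,None])[:,:2]
def edge(m,side):  # per column/row extreme pixel boundary
    pts=[]
    a=m if side in"TB" else m.T
    for c in range(a.shape[1]):
        r=np.flatnonzero(a[:,c])
        if len(r)>8:
            v=r[0]-.5 if side in"TL" else r[-1]+.5
            pts.append((c,v) if side in"TB" else (v,c))
    return np.array(pts)
def line(P):  # robust fit
    vx,vy,x,y=cv2.fitLine(P.astype(np.float32),cv2.DIST_HUBER,0,1e-4,1e-4).ravel()
    return np.array([x,y]),np.array([vx,vy])
def top(dbg=None):
    im=get_image("top"); m=trace("panel","top")[0]["region"]; b=trace("bay","top")[0]["region"]
    if dbg:
        g=im["img"].copy(); g[m]=g[m]//2+(127,0,127); g[b]=g[b]//2+(0,127,127); cv2.imwrite(dbg,cv2.resize(g[140:380,180:580],None,fx=2,fy=2))
    res={}
    for k,mm,s,z in (("far",m,"T",.024),("L",m,"L",.024),("R",m,"R",.024),("bat",b,"B",.022)):
        e=edge(mm,s); n=len(e); e=e[int(n*.15):int(n*.85)] if k!="bat" else e[10:-10]
        res[k]=line(toplane(im,e,z))
    at=lambda l,y:l[0][0]+(y-l[0][1])*l[1][0]/l[1][1]
    ax=lambda l,x:l[0][1]+(x-l[0][0])*l[1][1]/l[1][0]
    f,bt=res["far"],res["bat"]
    yaw=lambda l:-np.degrees(np.arctan(l[1][0]/l[1][1]))
    ys=lambda l:np.degrees(np.arctan(l[1][1]/l[1][0]))
    xm=at(f,-.06)-.06
    print("yaw far %.2f L %.2f R %.2f bat %.2f"%(yaw(f),ys(res["L"]),ys(res["R"]),yaw(bt)))
    print("far x at y=.04: %.4f, -.16: %.4f ; bat x %.4f %.4f"%(at(f,.04),at(f,-.16),at(bt,.04),at(bt,-.16)))
    print("L,R y at mid: %.4f %.4f width %.4f"%(ax(res["L"],xm),ax(res["R"],xm),ax(res["L"],xm)-ax(res["R"],xm)))
    e=edge(b,"B"); q=toplane(im,[e[0],e[-1]],.022); print("bat ends",q.round(4).tolist())
    return im,res
E
python3 - <<'E'
from h import *
im,r=top("pics/b.png")
R=cv2.Rodrigues(np.array(im["rvec"],float))[0];print("cam",-R.T@np.array(im["tvec"]).ravel())
hsv=cv2.cvtColor(im["img"],cv2.COLOR_BGR2HSV)
g=im["img"]; y=cv2.inRange(hsv,(22,90,60),(35,255,255))
n,l,st,ce=cv2.connectedComponentsWithStats(y)
for i in range(1,n):
    if st[i,4]>200:
        print(st[i]); ys,xs=np.where(l==i); P=toplane(im,np.c_[xs,ys],0); c,d=line(P); print(c.round(4),d.round(4))
for n in("left_panel","right_panel"):
    t=trace(n,"top"); e=edge(t[0]["region"],"R" if n[0]=="l" else "L"); k=len(e); print(n,[v.round(4) for v in line(toplane(im,e[k//6:-k//6],.02))], toplane(im,edge(t[0]["region"],"B")[10],.02))
E
```

```text
yaw far 1.77 L 1.70 R 2.68 bat -2.24
far x at y=.04: 0.6124, -.16: 0.6186 ; bat x 0.7076 0.6997
L,R y at mid: 0.0496 -0.1708 width 0.2204
bat ends [[0.7188, 0.2096], [0.6976, -0.3458]]
cam [0.53728016 0.0528244  0.95048833]
[325 113  57  58 869]
[ 0.8107 -0.0289] [ 0.8053 -0.5928]
[ 292  205   13  164 1840]
[0.5849 0.0637] [ 0.9993 -0.0368]
[ 459  207   14  163 1839]
[ 0.5752 -0.1921] [ 0.9993 -0.0379]Traceback (most recent call last):
  File "<stdin>", line 11, in <module>
IndexError: list index out of range
```

View pics/b.png

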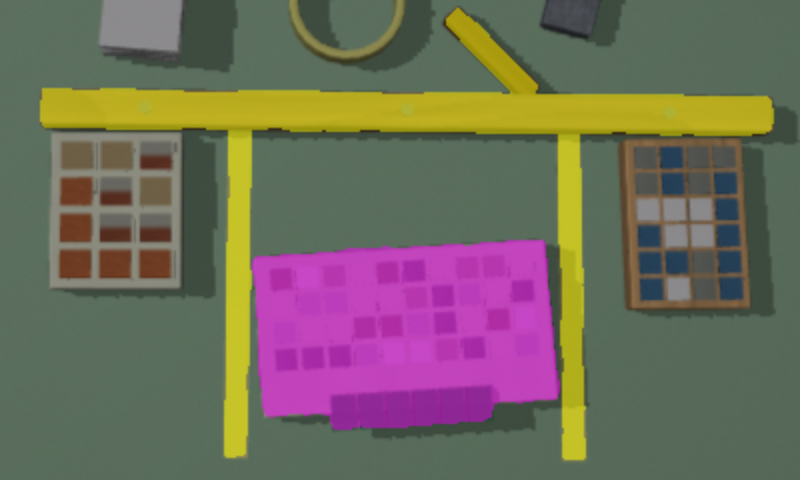

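The top view shows the panel between the tapes, the fringe at the bottom (near) edge, and the batten at rows 190-207. From the fits, the bay is near (0.705, -0.0685) with yaw about -2.15°. The panel centre is near (0.5555, -0.0606) with yaw about 1.9°, so its left corner is about 16 mm behind. I'll move to the left corner now.

apply_moves(
  hand=1,
  steps=[
    {"linear":[0,0,0],"turn":-0.117},
    {"linear":[0,0,0],"turn":-0.117},
    {"linear":[0,0,0],"turn":-0.116},
    {"linear":[0,-0.04,0],"turn":0},
    {"linear":[0,-0.04,0],"turn":0},
    {"linear":[0,-0.04,0],"turn":0},
    {"linear":[-0.022,-0.029,0],"turn":0},
    {"linear":[-0.022,-0.029,0],"turn":0},
    {"linear":[-0.022,-0.029,0],"turn":0},
    {"linear":[-0.022,-0.029,0],"turn":0},
    {"linear":[-0.022,-0.029,0],"turn":0},
    {"linear":[-0.022,-0.029,0],"turn":0},
    {"linear":[-0.022,-0.029,0.01],"turn":0},
    {"linear":[-0.022,-0.029,0.02],"turn":0},
    {"linear":[-0.022,-0.029,0.02],"turn":0},
    {"linear":[-0.022,-0.029,0.02],"turn":0},
    {"linear":[-0.022,-0.029,0.02],"turn":0},
    {"linear":[-0.022,-0.029,0.02],"turn":0},
    {"linear":[0,0,0],"turn":0},
    {"linear":[0,0,0],"turn":0},
  ],
)

```text
clock: 2.87
ee_pos: [0.4535, 0.0307, 0.1049]
ee_rot: [-0.063, -3.137, -0.001]
wrist_force: [0.5, 1.1, 0.1]
gripper_width: 0.0005
finger_force: 0.0
```

```bash
cat >> h.py <<'E'
O=np.array([.7045,-.0685]); TH=np.radians(-2.15); RB=np.array([[np.cos(TH),-np.sin(TH)],[np.sin(TH),np.cos(TH)]])
def bay(p): return RB.T@(np.array(p)[:2]-O)
def st():
    s=get_state(); R=cv2.Rodrigues(np.array(s["ee_rot"]))[0]
    print("t %.2f bay %s z %.4f  F %s  toolx(bay) %.2f deg tilt %.2f w %.3f"%(s["clock"],(bay(s["ee_pos"])*1e3).round(1),s["ee_pos"][2],s["wrist_force"].round(2),np.degrees(np.arctan2(*(RB.T@R[:2,0])[::-1])),np.degrees(np.arccos(-R[2,2])),s["gripper_width"]))
E
python3 -c "
from h import *
st()"
```

```text
t 2.87 bay [-254.5   89.8] z 0.1049  F [0.5  1.12 0.07]  toolx(bay) 179.83 deg tilt 0.23 w 0.001
```

apply_moves(
  steps=[
    {"linear":[0,0,0.03],"turn":0},
    {"linear":[0,0,0.03],"turn":0},
    {"linear":[0,0,0.025],"turn":0},
    {"linear":[-0.01,0,0],"turn":0},
    {"linear":[-0.01,0,0],"turn":0},
    {"linear":[-0.005,0,0],"turn":0},
    {"linear":[-0.004,0,0],"turn":0},
    {"linear":[-0.004,0,0],"turn":0},
    {"linear":[-0.004,0,0],"turn":0},
    {"linear":[-0.004,0,0],"turn":0},
    {"linear":[-0.004,0,0],"turn":0},
    {"linear":[-0.004,0,0],"turn":0},
    {"linear":[0,0,0],"turn":0},
  ],
)

```text
clock: 3.95
ee_pos: [0.504, 0.0301, 0.0215]
ee_rot: [0.058, 3.14, 0.0]
wrist_force: [-0.2, 1.5, 0.6]
gripper_width: 0.0002
finger_force: 0.5
```

```bash
cat >> h.py <<'E'
def meas(dbg=None):
    st()
    im=get_image("top"); m=trace("panel","top")[0]["region"]
    if dbg:
        g=im["img"].copy(); g[m]=g[m]//2+np.uint8((127,0,127)); cv2.imwrite(dbg,cv2.resize(g[140:440,180:580],None,fx=2,fy=2))
    def e(s):
        p=edge(m,s); n=len(p); return np.array([bay(q) for q in toplane(im,p[int(n*.12):int(n*.88)],.024)])
    F=line(e("T")); yaw=-np.degrees(np.arctan(F[1][0]/F[1][1]))
    L=e("L");Rr=e("R")
    wy=lambda P:np.degrees(np.arctan(line(P)[1][1]/line(P)[1][0]))
    fx=lambda y:F[0][0]+(y-F[0][1])*F[1][0]/F[1][1]
    a=np.radians(yaw); print("yaw %.2f (L %.2f R %.2f) lead_left %.1f  far x at +-110: L %.1f R %.1f"%(yaw,wy(L),wy(Rr),-220*np.sin(a),fx(.11)*1e3,fx(-.11)*1e3))
    l,r=line(L),line(Rr); mid=fx(0)-.06; at=lambda l:l[0][1]+(mid-l[0][0])*l[1][1]/l[1][0]
    print("side y L %.1f R %.1f"%(at(l)*1e3,at(r)*1e3))
    c=np.array([fx(0),0]); 
    im2=im; out={}
    for n in("near_left","near_right","far_left","far_right"):
        t=tip_of(n,"top")
        if t: out[n]=bay(w("top",im,t[0]["position"])); print(n,(out[n]*1e3).round(1),round(t[0]["score"],2))
E
python3 -c "
from h import *
meas('pics/c.png')"
```

```text
t 3.95 bay [-204.   91.] z 0.0215  F [-0.23  1.52  0.62]  toolx(bay) -179.97 deg tilt 0.07 w 0.000
yaw -2.98 (L 65.88 R -3.02) lead_left 11.4  far x at +-110: L -73.4 R -84.8
side y L 74.8 R -111.8
near_right [-207.1 -108.3] 0.76
far_left [-73.8 103.8] 0.69
far_right [ -88.3 -115.3] 0.82
```

View pics/c.png

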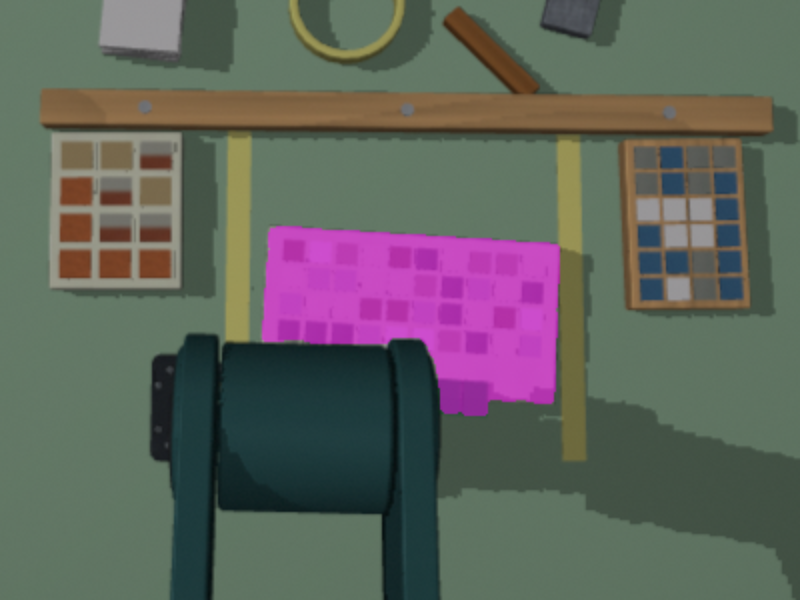

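Seen from above, the far edge (rows 228-243 in the crop) and the right side are clear of the arm. The left side now leads by 11 mm. I'll finish this push and then go round to the right corner.

apply_moves(
  steps=[
    {"linear":[-0.004,0,0],"turn":0},
    {"linear":[-0.004,0,0],"turn":0},
    {"linear":[0,0,0],"turn":0},
    {"linear":[0.015,0,0],"turn":0},
    {"linear":[0.03,0,0],"turn":0},
    {"linear":[0,-0.036,0],"turn":0},
    {"linear":[0,-0.036,0],"turn":0},
    {"linear":[0,-0.036,0],"turn":0},
    {"linear":[0,-0.036,0],"turn":0},
    {"linear":[0,-0.036,0],"turn":0},
    {"linear":[0,0,0],"turn":0},
  ],
)

```text
clock: 5.17
ee_pos: [0.4604, -0.1548, 0.0223]
ee_rot: [0.067, 3.138, -0.008]
wrist_force: [0.7, 0.1, -0.2]
gripper_width: 0.0005
finger_force: 0.0
```

```bash
python3 -c "
from h import *
meas()"
```

```text
t 5.17 bay [-240.7  -95.4] z 0.0223  F [ 0.72  0.13 -0.17]  toolx(bay) 179.72 deg tilt 0.36 w 0.001
yaw -5.19 (L -5.51 R -5.49) lead_left 19.9  far x at +-110: L -65.8 R -85.7
side y L 106.0 R -113.3
near_left [-184.6  110.1] 0.62
near_right [-208.8 -105.5] 0.79
far_left [-63.6  98.5] 0.78
far_right [ -86.8 -123.3] 0.63
```

apply_moves(
  steps=[
    {"linear":[-0.01,0.006,0],"turn":0},
    {"linear":[-0.012,0,0],"turn":0},
    {"linear":[-0.004,0,0],"turn":0},
    {"linear":[-0.004,0,0],"turn":0},
    {"linear":[-0.004,0,0],"turn":0},
    {"linear":[-0.004,0,0],"turn":0},
    {"linear":[-0.004,0,0],"turn":0},
    {"linear":[-0.004,0,0],"turn":0},
    {"linear":[-0.004,0,0],"turn":0},
    {"linear":[-0.004,0,0],"turn":0},
    {"linear":[-0.004,0,0],"turn":0},
    {"linear":[0,0,0],"turn":0},
  ],
)

```text
clock: 6.47
ee_pos: [0.5188, -0.1444, 0.0214]
ee_rot: [0.058, 3.14, 0.001]
wrist_force: [-0.6, -0.6, -0.6]
gripper_width: 0.0006
finger_force: 0.4
```

```bash
python3 -c "
from h import *
meas()"
```

```text
t 6.47 bay [-182.8  -82.8] z 0.0214  F [-0.61 -0.59 -0.63]  toolx(bay) -179.96 deg tilt 0.09 w 0.001
yaw 4.36 (L 4.93 R -55.24) lead_left -16.7  far x at +-110: L -67.4 R -50.6
side y L 114.0 R -77.2
near_left [-186.3  109. ] 0.72
far_left [-65.7 119.4] 0.88
far_right [ -50.4 -105.8] 0.94
```

apply_moves(
  steps=[
    {"linear":[-0.003,0,0],"turn":0},
    {"linear":[0,0,0],"turn":0},
    {"linear":[0.012,0,0],"turn":0},
    {"linear":[0.03,0,0],"turn":0},
    {"linear":[0,0.035,0],"turn":0},
    {"linear":[0,0.035,0],"turn":0},
    {"linear":[0,0.035,0],"turn":0},
    {"linear":[0,0.035,0],"turn":0},
    {"linear":[0,0.033,0],"turn":0},
    {"linear":[0,0,0],"turn":0},
    {"linear":[-0.012,0,0],"turn":0},
    {"linear":[-0.012,0,0],"turn":0},
    {"linear":[-0.0045,0,0],"turn":0},
    {"linear":[-0.0045,0,0],"turn":0},
    {"linear":[-0.0045,0,0],"turn":0},
    {"linear":[-0.0045,0,0],"turn":0},
    {"linear":[-0.0045,0,0],"turn":0},
    {"linear":[-0.0045,0,0],"turn":0},
    {"linear":[-0.0045,0,0],"turn":0},
    {"linear":[0,0,0],"turn":0},
  ],
)

```text
clock: 8.43
ee_pos: [0.5416, 0.0274, 0.0214]
ee_rot: [0.058, 3.14, -0.001]
wrist_force: [0.0, 0.4, -1.0]
gripper_width: 0.0005
finger_force: 0.2
```

```bash
python3 -c "
from h import *
meas()"
```

```text
t 8.43 bay [-166.3   89.7] z 0.0214  F [ 0.02  0.43 -1.04]  toolx(bay) -179.97 deg tilt 0.08 w 0.000
yaw -4.81 (L 66.00 R -4.40) lead_left 18.4  far x at +-110: L -34.1 R -52.6
side y L 43.6 R -112.9
near_right [-169.5 -107.2] 0.64
far_left [-35.1 100.5] 0.88
far_right [ -53.2 -121.5] 0.66
```

apply_moves(
  steps=[
    {"linear":[-0.0015,0,0],"turn":0},
    {"linear":[0,0,0],"turn":0},
    {"linear":[0.012,0,0],"turn":0},
    {"linear":[0.029,0,0],"turn":0},
    {"linear":[0,-0.036,0],"turn":0},
    {"linear":[0,-0.036,0],"turn":0},
    {"linear":[0,-0.036,0],"turn":0},
    {"linear":[0,-0.036,0],"turn":0},
    {"linear":[0,-0.032,0],"turn":0},
    {"linear":[0,0,0],"turn":0},
    {"linear":[-0.012,0,0],"turn":0},
    {"linear":[-0.013,0,0],"turn":0},
    {"linear":[-0.005,0,0],"turn":0},
    {"linear":[-0.005,0,0],"turn":0},
    {"linear":[-0.005,0,0],"turn":0},
    {"linear":[-0.005,0,0],"turn":0},
    {"linear":[-0.005,0,0],"turn":0},
    {"linear":[-0.005,0,0],"turn":0},
    {"linear":[-0.004,0,0],"turn":0},
    {"linear":[0,0,0],"turn":0},
  ],
)

```text
clock: 10.4
ee_pos: [0.5546, -0.1484, 0.0213]
ee_rot: [0.057, 3.14, 0.001]
wrist_force: [-1.2, -0.3, 0.3]
gripper_width: 0.0004
finger_force: 0.2
```

```bash
python3 -c "
from h import *
meas('pics/d.png')"
```

```text
t 10.40 bay [-146.8  -85.5] z 0.0213  F [-1.24 -0.34  0.33]  toolx(bay) -179.94 deg tilt 0.08 w 0.000
yaw 5.74 (L 5.27 R -19.15) lead_left -22.0  far x at +-110: L -35.3 R -13.2
side y L 117.2 R -96.6
near_left [-155.   106.9] 0.96
far_left [-33.3 120.2] 0.93
far_right [ -18.1 -102.9] 0.63
```

View pics/d.png

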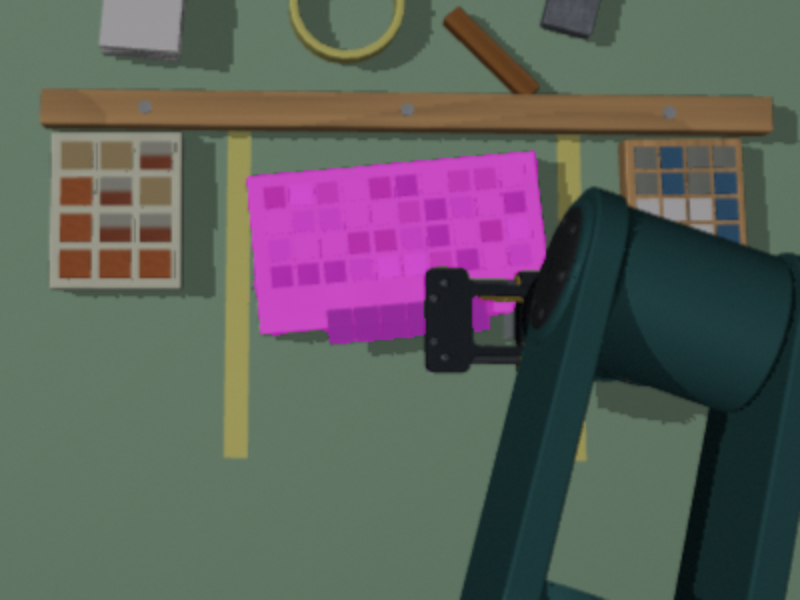

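apply_moves(
  steps=[
    {"linear":[0.012,0,0],"turn":0},
    {"linear":[0.03,0,0],"turn":0},
    {"linear":[0,0.035,0],"turn":0},
    {"linear":[0,0.035,0],"turn":0},
    {"linear":[0,0.035,0],"turn":0},
    {"linear":[0,0.035,0],"turn":0},
    {"linear":[0,0.034,0],"turn":0},
    {"linear":[0,0,0],"turn":0},
    {"linear":[-0.012,0,0],"turn":0},
    {"linear":[-0.012,0,0],"turn":0},
    {"linear":[-0.005,0,0],"turn":0},
    {"linear":[-0.005,0,0],"turn":0},
    {"linear":[-0.005,0,0],"turn":0},
    {"linear":[-0.005,0,0],"turn":0},
    {"linear":[-0.005,0,0],"turn":0},
    {"linear":[-0.005,0,0],"turn":0},
    {"linear":[0,0,0],"turn":0},
  ],
)

```text
clock: 12.12
ee_pos: [0.573, 0.0242, 0.0214]
ee_rot: [0.058, 3.14, -0.001]
wrist_force: [-0.5, 0.8, 0.1]
gripper_width: 0.0005
finger_force: 0.2
```

```bash
python3 -c "
from h import *
meas('pics/e.png')"
```

```text
t 12.12 bay [-134.8   87.7] z 0.0214  F [-0.45  0.76  0.08]  toolx(bay) -179.98 deg tilt 0.08 w 0.001
yaw -3.18 (L 65.99 R -3.03) lead_left 12.2  far x at +-110: L -3.5 R -15.7
side y L 23.5 R -111.6
near_right [-137.1 -105.8] 0.58
far_right [ -15.9 -117.6] 0.61
```

View pics/e.png

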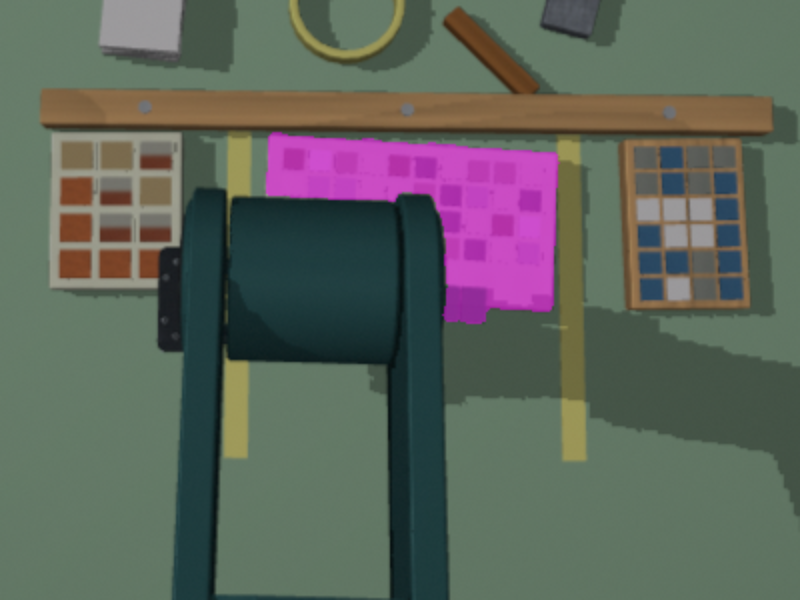

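The left side leads by 12 mm, and its far corner is a few millimetres short of the batten (crop row 135 against the edge at about 131). I'll push a little more here to get close to 2 cm of lead.

apply_moves(
  steps=[
    {"linear":[-0.002,0,0],"turn":0},
    {"linear":[-0.0015,0,0],"turn":0},
    {"linear":[-0.0015,0,0],"turn":0},
    {"linear":[0,0,0],"turn":0},
  ],
)

```text
clock: 12.75
ee_pos: [0.5766, 0.0249, 0.0214]
ee_rot: [-0.058, -3.14, -0.001]
wrist_force: [-3.4, 1.0, 3.1]
gripper_width: 0.0006
finger_force: 1.9
```

```bash
python3 -c "
from h import *
meas()"
```

```text
t 12.75 bay [-131.4   88.5] z 0.0214  F [-3.38  1.    3.13]  toolx(bay) -179.95 deg tilt 0.08 w 0.001
yaw -4.44 (L 66.32 R -4.31) lead_left 17.0  far x at +-110: L 0.3 R -16.8
side y L 16.1 R -111.8
near_left [ -1.8 102. ] 0.62
near_right [-138.2 -104.8] 0.79
far_left [ -0.8 101.2] 0.97
far_right [ -18.4 -120. ] 0.73
```

apply_moves(
  steps=[
    {"linear":[0.012,0,0],"turn":0},
    {"linear":[0.03,0,0],"turn":0},
    {"linear":[0,-0.036,0],"turn":0},
    {"linear":[0,-0.036,0],"turn":0},
    {"linear":[0,-0.036,0],"turn":0},
    {"linear":[0,-0.036,0],"turn":0},
    {"linear":[0,-0.033,0],"turn":0},
    {"linear":[0,0,0],"turn":0},
    {"linear":[-0.012,0,0],"turn":0},
    {"linear":[-0.012,0,0],"turn":0},
    {"linear":[-0.004,0,0],"turn":0},
    {"linear":[-0.004,0,0],"turn":0},
    {"linear":[-0.004,0,0],"turn":0},
    {"linear":[-0.004,0,0],"turn":0},
    {"linear":[0,0,0],"turn":0},
  ],
)

```text
clock: 14.3
ee_pos: [0.569, -0.152, 0.0212]
ee_rot: [0.057, 3.14, 0.0]
wrist_force: [-0.1, -0.6, -0.1]
gripper_width: 0.0003
finger_force: 0.3
```

```bash
python3 -c "
from h import *
meas()"
```

```text
t 14.30 bay [-132.2  -88.6] z 0.0212  F [-0.09 -0.55 -0.14]  toolx(bay) -179.94 deg tilt 0.05 w 0.000
yaw -0.22 (L 0.27 R -40.92) lead_left 0.8  far x at +-110: L -1.8 R -2.7
side y L 111.2 R -96.1
near_left [-119.8  108.9] 0.75
far_left [ -0.4 112.6] 0.67
far_right [  -2.1 -114.5] 0.9
```

apply_moves(
  steps=[
    {"linear":[-0.001,0,0],"turn":0},
    {"linear":[-0.001,0,0],"turn":0},
    {"linear":[-0.001,0,0],"turn":0},
    {"linear":[0,0,0],"turn":0},
  ],
)

```text
clock: 14.93
ee_pos: [0.571, -0.1527, 0.0216]
ee_rot: [-0.058, -3.14, 0.001]
wrist_force: [-3.7, -0.1, 2.7]
gripper_width: 0.0005
finger_force: 1.8
```

```bash
python3 -c "
from h import *
meas()"
```

```text
t 14.93 bay [-130.3  -89.1] z 0.0216  F [-3.74 -0.12  2.71]  toolx(bay) -179.96 deg tilt 0.07 w 0.000
yaw 0.60 (L 0.55 R -27.76) lead_left -2.3  far x at +-110: L -2.5 R -0.2
side y L 111.3 R -101.5
near_left [-121.6  111.6] 0.81
far_left [ -3.7 107.5] 0.64
far_right [  -2.  -110.4] 0.76
```

apply_moves(
  steps=[
    {"linear":[-0.001,0,0],"turn":0},
    {"linear":[-0.001,0,0],"turn":0},
    {"linear":[0,0,0],"turn":0},
  ],
)

```text
clock: 15.48
ee_pos: [0.5736, -0.1527, 0.0213]
ee_rot: [0.058, 3.141, -0.0]
wrist_force: [-2.6, -1.9, 1.4]
gripper_width: 0.0004
finger_force: 1.5
```

```bash
python3 -c "
from h import *
st()"
```

```text
t 15.48 bay [-127.6  -89.1] z 0.0213  F [-2.63 -1.92  1.37]  toolx(bay) -179.96 deg tilt 0.03 w 0.000
```

apply_moves(
  steps=[
    {"linear":[0.01,0,0],"turn":0},
    {"linear":[0.022,0,0],"turn":0},
    {"linear":[0,0.036,0],"turn":0},
    {"linear":[0,0.036,0],"turn":0},
    {"linear":[0,0.036,0],"turn":0},
    {"linear":[0,0.036,0],"turn":0},
    {"linear":[0,0.033,0],"turn":0},
    {"linear":[0,0,0],"turn":0},
    {"linear":[-0.012,0,0],"turn":0},
    {"linear":[-0.011,0,0],"turn":0},
    {"linear":[-0.002,0,0],"turn":0},
    {"linear":[-0.002,0,0],"turn":0},
    {"linear":[-0.002,0,0],"turn":0},
    {"linear":[-0.002,0,0],"turn":0},
    {"linear":[-0.002,0,0],"turn":0},
    {"linear":[0,0,0],"turn":0},
  ],
)

```text
clock: 16.82
ee_pos: [0.5803, 0.0247, 0.0212]
ee_rot: [-0.058, -3.14, -0.002]
wrist_force: [-2.3, 2.3, 0.0]
gripper_width: 0.0006
finger_force: 1.3
```

```bash
python3 -c "
from h import *
meas('pics/f.png')
im=get_image('top')['img']; cv2.imwrite('pics/f.png',cv2.resize(im[190:240,300:500],None,fx=4,fy=4,interpolation=cv2.INTER_CUBIC))"
```

```text
t 16.82 bay [-127.6   88.4] z 0.0212  F [-2.3   2.27  0.05]  toolx(bay) -179.97 deg tilt 0.10 w 0.001Traceback (most recent call last):
  File "<string>", line 3, in <module>
    meas('pics/f.png')
    ~~~~^^^^^^^^^^^^^^
  File "h.py", line 57, in meas
    im=get_image("top"); m=trace("panel","top")[0]["region"]
                           ~~~~~~~~~~~~~~~~~~~~^^^
IndexError: list index out of range
```

```bash
python3 -c "
from h import *
im=get_image('top')['img']; cv2.imwrite('pics/f.png',cv2.resize(im[190:240,300:500],None,fx=4,fy=4,interpolation=cv2.INTER_CUBIC))
meas()"
```

```text
t 16.97 bay [-127.6   88.4] z 0.0212  F [-3.47  2.84 -0.36]  toolx(bay) -179.96 deg tilt 0.08 w 0.001
yaw -0.07 (L 69.09 R 1.47) lead_left 0.3  far x at +-110: L 1.2 R 0.9
side y L 19.7 R -107.3
near_left [  31.4 -103.9] 0.61
near_right [-117.6 -104.6] 0.91
far_left [  1.2 112.1] 0.87
far_right [  -0.3 -115.5] 0.97
```

View pics/f.png

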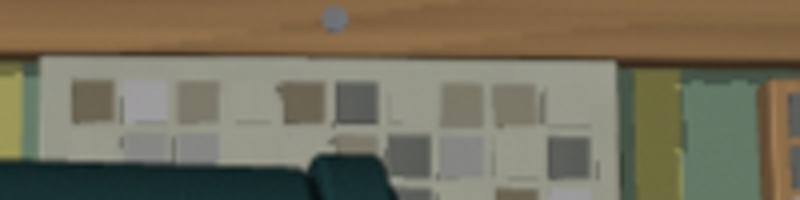

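The crop shows the panel's far edge along the batten's dark lower line (rows 55-60), so it is nearly touching. I'll close the rest by force.

apply_moves(
  steps=[
    {"linear":[-0.001,0,0],"turn":0},
    {"linear":[-0.001,0,0],"turn":0},
    {"linear":[0,0,0],"turn":0},
  ],
)

```text
clock: 17.52
ee_pos: [0.581, 0.0244, 0.0212]
ee_rot: [-0.058, -3.136, -0.0]
wrist_force: [-7.2, 2.2, 3.4]
gripper_width: 0.0007
finger_force: 3.6
```

```bash
python3 -c "
from h import *
st()"
```

```text
t 17.52 bay [-126.9   88.2] z 0.0212  F [-7.18  2.17  3.35]  toolx(bay) -179.95 deg tilt 0.27 w 0.001
```

apply_moves(
  steps=[
    {"linear":[-0.001,0,0],"turn":0},
    {"linear":[-0.001,0,0],"turn":0},
    {"linear":[0,0,0],"turn":0},
  ],
)

```text
clock: 17.77
ee_pos: [0.5811, 0.0244, 0.0212]
ee_rot: [-0.057, -3.132, -0.0]
wrist_force: [-12.3, 1.4, 6.6]
gripper_width: 0.0005
finger_force: 6.1
```

```bash
python3 -c "
from h import *
st()"
```

```text
t 17.77 bay [-126.8   88.2] z 0.0212  F [-12.29   1.45   6.58]  toolx(bay) -179.95 deg tilt 0.54 w 0.000
```

apply_moves(
  steps=[
    {"linear":[0.01,0,0],"turn":0},
    {"linear":[0.024,0,0],"turn":0},
    {"linear":[0,-0.036,0],"turn":0},
    {"linear":[0,-0.036,0],"turn":0},
    {"linear":[0,-0.036,0],"turn":0},
    {"linear":[0,-0.036,0],"turn":0},
    {"linear":[0,-0.033,0],"turn":0},
    {"linear":[0,0,0],"turn":0},
    {"linear":[-0.012,0,0],"turn":0},
    {"linear":[-0.012,0,0],"turn":0},
    {"linear":[-0.002,0,0],"turn":0},
    {"linear":[-0.002,0,0],"turn":0},
    {"linear":[-0.001,0,0],"turn":0},
    {"linear":[-0.001,0,0],"turn":0},
    {"linear":[-0.001,0,0],"turn":0},
    {"linear":[0,0,0],"turn":0},
  ],
)

```text
clock: 19.1
ee_pos: [0.5741, -0.1525, 0.0214]
ee_rot: [-0.057, -3.138, 0.0]
wrist_force: [-4.2, -1.0, 2.8]
gripper_width: 0.0004
finger_force: 2.3
```

```bash
python3 -c "
from h import *
st()"
```

```text
t 19.10 bay [-127.1  -88.8] z 0.0214  F [-4.15 -1.04  2.82]  toolx(bay) -179.94 deg tilt 0.15 w 0.000
```

apply_moves(
  steps=[
    {"linear":[-0.001,0,0],"turn":0},
    {"linear":[-0.001,0,0],"turn":0},
    {"linear":[-0.001,0,0],"turn":0},
    {"linear":[0,0,0],"turn":0},
  ],
)

```text
clock: 19.43
ee_pos: [0.5742, -0.1525, 0.0215]
ee_rot: [-0.058, -3.132, -0.001]
wrist_force: [-12.6, 0.1, 8.1]
gripper_width: 0.0005
finger_force: 6.2
```

```bash
python3 -c "
from h import *
st()"
```

```text
t 19.43 bay [-127.   -88.9] z 0.0215  F [-12.57   0.07   8.1 ]  toolx(bay) -179.96 deg tilt 0.55 w 0.001
```

Both sides are stopped by the batten, at TCP x of -126.8 mm on the left and -127.0 mm on the right. I'll back off, lift and check.

apply_moves(
  steps=[
    {"linear":[0.01,0,0],"turn":0},
    {"linear":[0.03,0,0],"turn":0},
    {"linear":[0.03,0,0],"turn":0},
    {"linear":[0.03,0,-0.02],"turn":0},
    {"linear":[0.02,0,-0.03],"turn":0},
    {"linear":[0.02,0,-0.03],"turn":0},
    {"linear":[0.02,0,-0.03],"turn":0},
    {"linear":[0.03,0,0],"turn":0},
    {"linear":[0.03,0,0],"turn":0},
    {"linear":[0,0,0],"turn":0},
  ],
)

```text
clock: 20.27
ee_pos: [0.3557, -0.144, 0.1319]
ee_rot: [0.06, 3.14, -0.001]
wrist_force: [0.5, -0.2, -0.2]
gripper_width: 0.0004
finger_force: 0.0
```

```bash
python3 -c "
from h import *
meas()
im=get_image('top')['img']; cv2.imwrite('pics/g.png',cv2.resize(im[170:330,190:570],None,fx=2.1,fy=2.1,interpolation=cv2.INTER_CUBIC))
print(get_state()['clock'])"
```

```text
t 20.27 bay [-345.7  -88.6] z 0.1319  F [ 0.54 -0.23 -0.23]  toolx(bay) 179.97 deg tilt 0.09 w 0.000
yaw -0.11 (L 0.55 R 0.44) lead_left 0.4  far x at +-110: L 2.5 R 2.1
side y L 111.3 R -108.1
near_left [-118.2  111. ] 0.62
near_right [-118.7 -105.5] 0.93
far_left [  3.1 109.6] 0.8
far_right [   1.9 -113.1] 0.75
20.6167
```

View pics/g.png

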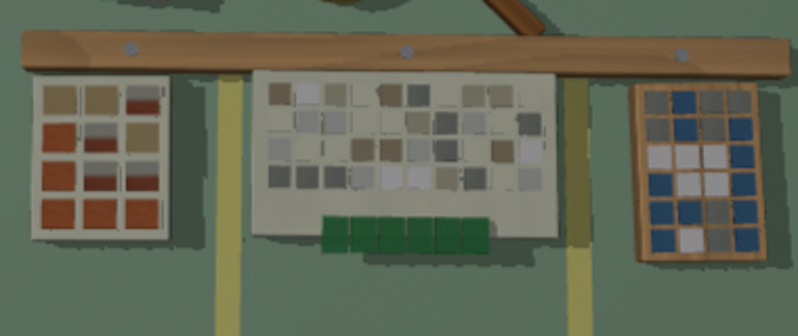

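The panel's far edge (row 70) is flush along the batten and square. It is centred to within about 2 mm between the tapes, the fringe is intact, the neighbours haven't moved, and the arm is clear.

```bash
python3 -c "
from plant import *
print(job_done())"
```

```text
the job is handed in; nothing more can be done
None
```

I walked the panel in by alternate corner pushes, left first, and handed the job in: it sits snug and square against the batten, centred to about 2 mm, with no sign of contact with the fringe or neighbours; leads at the changes were about 17–22 mm until the small squaring pushes at the end.

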